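# Lock a grease cartridge into the bench dispenser's bayonet socket

## Task

Fit the hex-headed grease cartridge into the socket of the bench grease dispenser: stand its foot in the socket, feel for the slots so that its two lugs drop in, press it down against the spring and twist it a quarter turn clockwise (seen from above) until it reaches the stop, then ease off so that it clicks up, locked, and let go of it. Do it by feel and gently, pressing with no more than about 25 N and turning against the stop with no more than about 0.7 N m, and leave everything else on the bench where it is.

Things in the scene. Friction and masses are not known exactly. Their poses are not given: they have to be found in the camera images.
- cartridge_center (a point): Hex-headed cartridge: aluminium with black hexagonal head, 112 mm tall, about 0.22 kg, standing on the bench. Point on its axis half-way up, 56 mm above the underside; z up. Heights above the underside: foot and neck 40 mm in diameter to 26 mm (3 mm chamfer at the foot), flange 56 mm in diameter at 26 to 34, barrel 38 mm in diameter at 34 to 72, head at 72 to 112.
- cartridge_head (a point): Middle of the cartridge's hexagonal head, on its axis, 92 mm above the underside: the place to hold it. The head is 40 mm across flats, 46 mm across corners, 40 mm high; its flats face along this frame's x axis and at every 60 degrees from it.
- cartridge_lugs (a point): Point on the cartridge's axis midway between its two opposite lugs, 13 mm above the underside. The lugs stick out along this frame's +x and -x, reach 28 mm from the axis, are 10 mm wide and 6 mm high (10 to 16 mm above the underside).
- dispenser: Bench grease dispenser, fixed, grey base 130 mm wide; origin on the socket's axis at bench height, z up. Round socket housing 90 mm in diameter, 60 mm high; towards +x an aluminium pump block, 54 mm high, 100 to 200 mm from the axis, its lever up to 102 mm high.
- socket_mouth (a point): Centre of the socket's mouth, level with its flat steel top, 60 mm above the bench; z up. Bore 43 mm. Two opposite slots, 13 mm wide, fit the lugs. They are in a steel insert set at an unmeasured angle: the line through the slots lies anywhere from 0.2 to 1.8 rad counter-clockwise of this frame's x axis; see or feel it. Lugs resting on the steel top: underside 10 mm below this point.
- socket_plunger (a point): On the socket's axis, 14 mm below the mouth: top of the sprung plunger at rest, on which the underside comes to rest once the lugs are in the slots. It pushes 2 N here, 1 N more per mm down. The lugs pass under the roof when the underside is 10 to 12 mm below this point (12 is fully down, flange on the steel top, 14 N). Then it turns clockwise only, about 90 degrees, to a solid stop.
- socket_locked (a point): On the socket's axis, 20 mm below the mouth: where the cartridge's underside is when locked. At the end of the turn the roof has pockets into which the spring lifts the lugs, 6 mm up from fully down, once the pressing is eased; it then stays upright unheld and cannot turn back.
- round_cartridge: A similar aluminium cartridge with a round black head, without lugs, 52 mm in diameter and 100 mm tall; origin at the centre of its underside. Not the one to fit. A bystander: leave it where it is.
- key_cup: Black cup, 72 mm in diameter, 95 mm tall, with hex keys up to 175 mm; origin at its underside. A bystander: leave it where it is.
- spray_bottle: Black spray bottle, 56 mm in diameter, 192 mm tall; origin at its underside. A bystander: leave it where it is.
- oil_bottle: Small black bottle, 40 mm in diameter, 85 mm tall; origin at its underside. A bystander: leave it where it is.
- white_pot: Small open white plastic pot, 48 mm in diameter, 45 mm tall; origin at its underside. A bystander: leave it where it is.
- lockring: Dark steel ring lying flat, 52 mm outside, 9 mm high; origin at its underside. A bystander: leave it where it is.
- pedal: Black bicycle pedal, 75 by 60 by 18 mm, axle along y; origin at its underside. A bystander: leave it where it is.
- torque_wrench: Wrench lying flat, 200 mm long along its x axis; origin at its underside. A bystander: leave it where it is.
Things that resemble listed ones, but are neither listed nor needed, are in the scene too. Leave any green or yellow look-alike of the part that bears cartridge_center alone.

How it is judged:
On the way:
1. the lugs have dropped into the slots (underside more than 13 mm below the mouth, on the socket axis within 5 mm) (z of cartridge_center in the frame of socket_mouth below 0.043 m and horizontal distance between cartridge_center and socket_mouth below 0.005 m), for 0.1 s.
At the end, for the whole second after the job is handed in: The cartridge is locked in the socket: its lugs have risen into the pockets, so that its underside is 18.4 to 21.8 mm below the mouth, on the socket axis within 6 mm, upright within 0.1 rad, at rest and released (z of cartridge_center in the frame of socket_mouth between 0.0342 and 0.0376 m and horizontal distance between cartridge_center and socket_mouth below 0.006 m and angle between cartridge_center's own z axis and vertical below 0.1 rad and linear speed of cartridge below 0.02 m/s); the robot touches nothing.
It fails at once if cartridge forced against the dispenser: contact forces of more than 60 N in all (contact force between cartridge and dispenser above 60 N).
It fails at once if a bystander moved more than 25 mm (distance of any of round_cartridge, key_cup, spray_bottle, oil_bottle, white_pot, lockring, pedal, torque_wrench from where it was at the start of the episode above 0.025 m).
It also fails if it takes over 72 s, if anything falls off the work surface, if the arm or the gripper's body presses on something with over 40 N, if the wrist force passes 120 N, or if a joint passes its speed limit or range.

## Robot

A 6-joint arm with a two-finger parallel gripper is mounted at the origin on the work surface. World frame = base frame: x ahead of the robot, y to its left, z up, the work surface at z = 0. Lengths are in m, angles in rad, forces in N, time in s.
With the tool pointing down it reaches from about 0.3 to 0.875 m from the base axis. Payload 6.4 kg.
Tool frame: the origin (TCP) lies on the centre line of the jaws, within the pads' length; the fingertips stand 11 mm ahead of it and the grasp point (between the pads) lies 8 mm behind it; z points along the fingers, y is the direction in which the jaws open and shut (so a half turn about z gives the same grasp; the last joint's range is limited). The gripper opens to 88 mm and grips with 3 to 60 N. Pads are 18 mm wide; open, the fingers measure 123 mm over their backs; the gripper's body (75 mm by 187 mm) begins 45 mm behind the grasp point.
Start: joints at [0.95, 0.181, 1.607, -0, 1.354, -0.206], TCP at [0.232, 0.526, 0.25] pointing down, gripper open.
Joint ranges: [-2.99, 2.99], [-0.89, 2.07], [0.3, 2.58], [-1.14, 4.28], [0, 2.63], [-3.12, 3.12]. Speed limits (rad/s): [2.57, 2.57, 3.01, 3.14, 3.14, 3.14].

## Interface

Orientations are given as a unit quaternion [w, x, y, z].
In Python, from workcell import * gives the robot as it stands.
- The arm moves only by the tool jog_arm, never from a script. Its argument "increments" is a list of rows, each an object with "jaw": the finger opening in mm, from 0 to 88.1; "dp": the shift along the tool's x, y, z in units of 50 mm (1.0 is 50 mm), a list of three; "delta_rot": the turn, a rotation vector about the tool's x, y, z in rad, a list of three. A call has 1 to 10 rows; each row shifts and turns the commanded pose from where the row before left it, along the tool's axes as they then stand; what a row does not reach is not made up. A row lasts 1/8 s, in which the tool goes at most 62.5 mm and 10.7 degrees, less where a joint would pass 70% of its speed; a pose out of reach is approached as far as the arm can. A call is refused whole if a number of a shift passes 1 or a number of a turn 0.188, either way. A call with a gripper value outside its range is refused whole. The fingers move at their own pace and stop on an object; "grip_force" is the grip in N (left out, the last holds). Time passes only in rows, so rows that do not move let the fingers close. It gives the time, the measured TCP pose, the force and the opening at its end, in the units of the state.
- get_obs(): the state, without advancing time (a new reading comes with each control period).
- camera(name): name is "scene" or "top" or "wrist"; returns the picture (420x560x3 uint8, red, green, blue); there is no depth.
- camera_params(name): a dict with "camera_matrix" (3x3 intrinsics, pixels), "k1" (the pictures are not rectified: a ray, as slopes to the right and down, at radius r is drawn at 1 + k1 r^2 times it, then the intrinsics apply), "camera_from_world" (4x4, takes a point from world to camera coordinates); the wrist camera has in their place "tool_from_camera" (4x4, takes a point from camera to tool coordinates, whose origin is the TCP and whose axes are the flange's). Camera axes: x right, y down, z forward; pixel columns grow to the right and rows downward; lengths in m; the calibration is good to about 2 mm. A picture is of the moment at which its call begins: read the wrist's pose just before it. camera_params takes no time and is no camera call.
- sign_off(): hands the job in, once; it reports no verdict.
The state is a dict: "time_s": time; "q": joint angles; "dq": joint speeds; "effort": joint torques, N m; "ee_pos": TCP position; "tcp_rot": TCP orientation; "wrist_force": force on the tool from outside, world axes, zero at the start; "ft_torque": the same for the moment, N m; "grip_width": finger opening in m.
Only numpy, scipy, OpenCV 4.12 (cv2) and the standard library are available. Lean on these libraries where they do the work, as an engineer would, in place of code of your own. Each camera call takes 0.05 s, during which the arm holds its last target. There are 200 camera calls.

## Working session

There is one attempt and no reset: what is moved stays moved. The work goes in short steps, Python scripts to look and compute and a tool call to move; the robot and the scene stay as the last step left them, time stands still between calls to the robot, and variables do not carry over. Pictures are saved under pics/ and viewed, about 8 in all and at most 12, crops included, and the job is handed in when it is done.

Besides the shell and the picture viewer there is one more tool, called after "Request:" by a JSON object that holds its "fn" and its "kwargs". jog_arm: Moves the arm, as the interface text tells. Its arguments: {"type":"object","properties":{"increments":{"type":"array","items":{"type":"object","properties":{"jaw":{"type":"number"},"dp":{"type":"array","items":{"type":"number"}},"delta_rot":{"type":"array","items":{"type":"number"}}}}},"grip_force":{"type":"number"}},"required":["increments"]}

```bash
mkdir -p pics; python3 - <<'E'
from workcell import *
import cv2, numpy as np
np.set_printoptions(precision=4,suppress=True)
print(get_obs())
for n in ("scene","top","wrist"):
    print(n,camera_params(n))
    cv2.imwrite(f"pics/{n}0.png",camera(n)[:,:,::-1])
E
```

```text
{'time_s': 0.0, 'q': array([ 0.9497,  0.1815,  1.608 ,  0.    ,  1.3538, -0.2063]), 'dq': array([ 0.    ,  0.0011, -0.0002,  0.0007, -0.0008, -0.0024]), 'effort': array([  0.0019, -43.3863, -34.186 ,   0.0705,   0.0384,  -0.0002]), 'ee_pos': array([0.2314, 0.5258, 0.2488]), 'tcp_rot': array([-0.0003,  0.2059,  0.9786, -0.0008]), 'wrist_force': array([-0.0264, -0.1203,  0.0073]), 'ft_torque': array([-0.0047,  0.0575,  0.0404]), 'grip_width': 0.08822775557593322}
scene {'camera_matrix': array([[411.4174,   0.    , 276.1809],
       [  0.    , 411.4174, 206.16  ],
       [  0.    ,   0.    ,   1.    ]]), 'k1': -0.0033870278962024464, 'camera_from_world': array([[ 0.5299,  0.848 , -0.0136, -0.2632],
       [ 0.4723, -0.3083, -0.8258, -0.1721],
       [-0.7044,  0.4312, -0.5638,  1.4286],
       [ 0.    ,  0.    ,  0.    ,  1.    ]])}
top {'camera_matrix': array([[442.6789,   0.    , 280.0402],
       [  0.    , 442.6789, 213.1996],
       [  0.    ,   0.    ,   1.    ]]), 'k1': -0.0942306477345397, 'camera_from_world': array([[-0.0037, -0.9998,  0.0192,  0.0017],
       [-0.9839,  0.0002, -0.1789,  0.5013],
       [ 0.1789, -0.0196, -0.9837,  1.1772],
       [ 0.    ,  0.    ,  0.    ,  1.    ]])}
wrist {'camera_matrix': array([[345.31  ,   0.    , 279.2653],
       [  0.    , 345.31  , 208.9669],
       [  0.    ,   0.    ,   1.    ]]), 'k1': -0.06503424314568229, 'tool_from_camera': array([[ 0.0008, -0.9615, -0.2747,  0.0691],
       [ 1.    ,  0.0008,  0.0002, -0.0002],
       [ 0.0001, -0.2747,  0.9615, -0.1352],
       [ 0.    ,  0.    ,  0.    ,  1.    ]])}
```

View pics/top0.png

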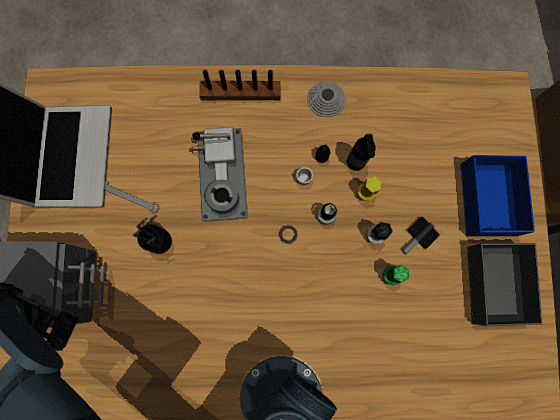

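View pics/scene0.png

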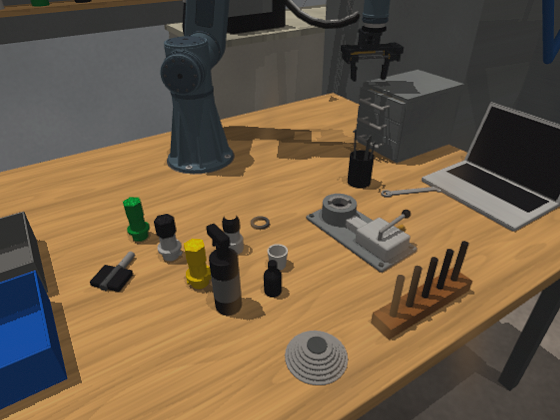

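The top view shows the dispenser, with its socket near (222,197), and aluminium cartridges with black heads at (327,212) and (379,231). I'll zoom in to tell the hex head from the round one.

```bash
python3 - <<'E'
import cv2, numpy as np
t=cv2.imread("pics/top0.png"); s=cv2.imread("pics/scene0.png")
a=cv2.resize(t[190:260,300:410],None,fx=3.6,fy=3.6,interpolation=3)
b=cv2.resize(t[170:225,190:255],None,fx=5,fy=5,interpolation=3)
c=cv2.resize(s[200:275,145:255],None,fx=3.6,fy=3.6,interpolation=3)
d=cv2.resize(s[185:225,310:370],None,fx=5,fy=5,interpolation=3)
o=np.zeros((560,800,3),np.uint8)
for im,(y,x) in ((a,(0,0)),(b,(0,400)),(c,(280,0)),(d,(290,400))): o[y:y+im.shape[0],x:x+im.shape[1]]=im
cv2.imwrite("pics/crop1.png",o)
E
```

```text
(no output)
```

View pics/crop1.png

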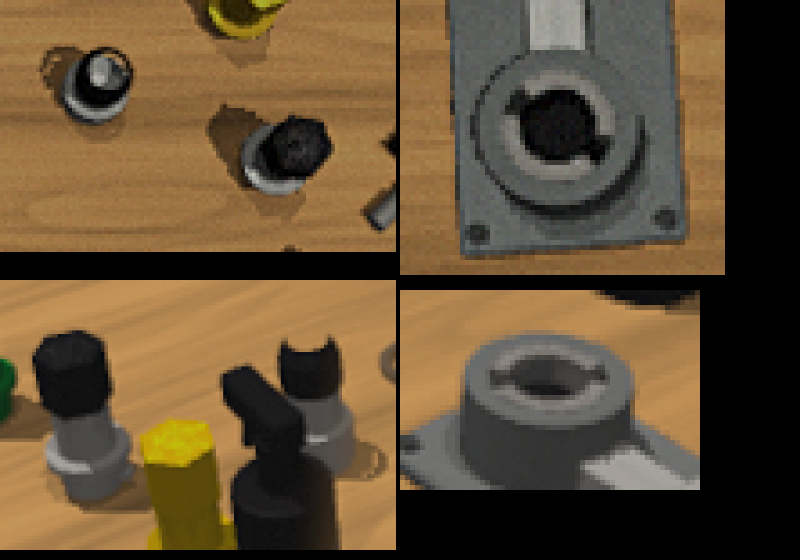

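Hex cartridge: head top centre at top-view pixel (383.3,230.8). Mouth centre is at about (221.4,195), with slots at (213,190.6) and (229.6,200).

```bash
cat > h.py <<'E'
from workcell import *
import cv2, numpy as np
from scipy.spatial.transform import Rotation as R
np.set_printoptions(precision=4,suppress=True)
def rot(o): return R.from_quat(np.roll(o["tcp_rot"],-1))
def cam(n,o=None):
    p=camera_params(n)
    if n=="wrist":
        T=np.eye(4);T[:3,:3]=rot(o).as_matrix();T[:3,3]=o["ee_pos"]
        p["camera_from_world"]=np.linalg.inv(T@p["tool_from_camera"])
    return p
def pix(p,uv,z):
    d=cv2.undistortPoints(np.array([[uv]],float),p["camera_matrix"],np.array([p["k1"],0,0,0.]))[0,0]
    C=np.linalg.inv(p["camera_from_world"]);r=C[:3,:3]@[*d,1];c=C[:3,3]
    return c+r*(z-c[2])/r[2]
def proj(p,X):
    M=p["camera_from_world"];
    return cv2.projectPoints(np.array(X,float).reshape(-1,1,3),cv2.Rodrigues(M[:3,:3])[0],M[:3,3],p["camera_matrix"],np.array([p["k1"],0,0,0.]))[0][:,0]
E
python3 - <<'E'
from h import *
p=cam("top")
for n,uv,z in (("hex",(383.3,230.8),.112),("mouth",(221.4,195),.06),("s1",(213,190.6),.06),("s2",(229.6,200),.06),("round",(328.5,210),.1),("baseUL",(198.5,129),.01),("baseUR",(241.5,127),.01),("baseLL",(203,219.5),.01)): print(n,pix(p,uv,z))
s=cam("scene")
print(pix(s,(145+72/3.6,200+(340-280+10)/3.6),.112), pix(s,(310+547/5-80,185+(377-290)/5),.06))
o=get_obs();print(rot(o).as_matrix())
E
```

```text
hex [ 0.4424 -0.2678  0.112 ]
mouth [0.5495 0.1619 0.06  ]
s1 [0.5619 0.1853 0.06  ]
s2 [0.5354 0.1391 0.06  ]
round [ 0.5    -0.1265  0.1   ]
baseUL [0.7605 0.24   0.01  ]
baseUR [0.7666 0.113  0.01  ]
baseLL [0.4896 0.2184 0.01  ]
[ 0.4501 -0.2666  0.112 ] [0.5533 0.1603 0.06  ]
[[-0.9152  0.403  -0.0008]
 [ 0.403   0.9152 -0.0011]
 [ 0.0003 -0.0013 -1.    ]]
```

Request:
{"fn": "jog_arm", "kwargs": {"increments": [{"dp": [-0.76,-0.81,0]},{"dp": [-0.76,-0.81,0]},{"dp": [-0.76,-0.81,0]},{"dp": [-0.76,-0.81,0]},{"dp": [-0.76,-0.81,0]},{"dp": [-0.76,-0.81,0]},{"dp": [-0.76,-0.81,0]},{"dp": [-0.26,-1.0,0]},{"dp": [-0.26,-1.0,0.2]},{"dp": [-0.26,-1.0,0.2]}]}}

```text
invalid input
```

Request:
{"fn": "jog_arm", "kwargs": {"increments": [{"dp": [-0.26,-1.0,0.3]},{"dp": [-0.26,-1.0,0.3]},{"dp": [-0.26,-1.0,0.3]},{"dp": [-0.26,-1.0,0.3]},{"dp": [0,0,0]},{"dp": [0,0,0]}]}}

```text
invalid input
```

```bash
python3 - <<'E'
from h import *
o=get_obs();im=camera("wrist")[:,:,::-1]
cv2.imwrite("pics/w1.png",im)
p=cam("wrist",o);print(o["ee_pos"],o["tcp_rot"],o["q"],o["time_s"]);print(proj(p,[[.442,-.268,.112],[.442,-.268,0]]))
E
```

```text
[0.2315 0.5259 0.249 ] [-0.0003  0.2059  0.9786 -0.0006] [ 0.9497  0.1814  1.6078  0.      1.3538 -0.2063] 0.15
[[-121.9059  511.4834]
 [ -79.0926  462.0978]]
```

View pics/w1.png

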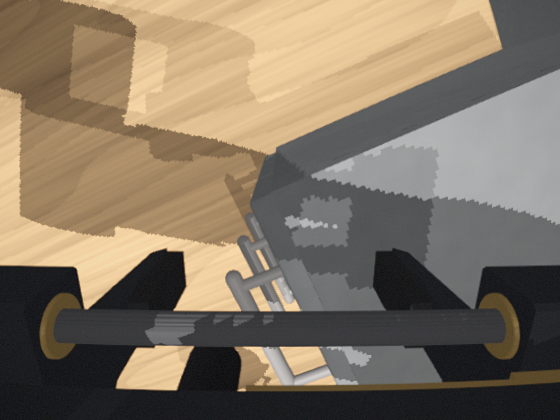

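The call was refused, so every row probably needs all its fields. The picture also shows the gripper filling the lower image (y>250). I'll tilt the tool to see the cartridge obliquely.

Request:
{"fn": "jog_arm", "kwargs": {"increments": [{"jaw": 60,"dp": [-0.76,-0.81,0],"delta_rot": [0,0,0]},{"jaw": 60,"dp": [-0.76,-0.81,0],"delta_rot": [0,0,0]},{"jaw": 60,"dp": [-0.76,-0.81,0],"delta_rot": [0,0,0]},{"jaw": 60,"dp": [-0.76,-0.81,0],"delta_rot": [0,0,0]},{"jaw": 60,"dp": [-0.76,-0.81,0],"delta_rot": [0,0,0]},{"jaw": 60,"dp": [-0.76,-0.81,0],"delta_rot": [0,0,0]},{"jaw": 60,"dp": [-0.76,-0.81,0],"delta_rot": [0,0,0]},{"jaw": 60,"dp": [-0.38,-0.9,0],"delta_rot": [0,0,0]},{"jaw": 60,"dp": [-0.38,-0.9,0],"delta_rot": [0,0,0]},{"jaw": 60,"dp": [-0.38,-0.9,0.2],"delta_rot": [0,0,0]}], "grip_force": 25}}

```text
time_s: 1.45
ee_pos: [0.3589, 0.0114, 0.2403]
tcp_rot: [0.001, 0.206, 0.979, -0.0]
wrist_force: [1.6, -0.3, -0.5]
grip_width: 0.0602
```

Request:
{"fn": "jog_arm", "kwargs": {"increments": [{"jaw": 60,"dp": [-0.38,-0.9,0.2],"delta_rot": [0,0,0]},{"jaw": 60,"dp": [-0.38,-0.9,0.3],"delta_rot": [0,0,0]},{"jaw": 60,"dp": [-0.38,-0.9,0.3],"delta_rot": [0,0,0]},{"jaw": 60,"dp": [-0.38,-0.9,0.3],"delta_rot": [0,0,0]},{"jaw": 60,"dp": [-0.38,-0.9,0.3],"delta_rot": [0,0,0]},{"jaw": 60,"dp": [0,0,0],"delta_rot": [0,-0.17,0]},{"jaw": 60,"dp": [0,0,0],"delta_rot": [0,-0.17,0]},{"jaw": 60,"dp": [0,0,0],"delta_rot": [0,-0.17,0]},{"jaw": 60,"dp": [0,0,0],"delta_rot": [0,0,0]},{"jaw": 60,"dp": [0,0,0],"delta_rot": [0,0,0]}]}}

```text
time_s: 2.7
ee_pos: [0.3552, -0.2323, 0.171]
tcp_rot: [0.246, 0.2, 0.947, -0.053]
wrist_force: [-0.0, 0.5, -0.2]
grip_width: 0.0597
```

```bash
python3 - <<'E'
from h import *
o=get_obs();im=camera("wrist")[:,:,::-1]
cv2.imwrite("pics/w2.png",im)
p=cam("wrist",o);print(o["ee_pos"],o["tcp_rot"],o["q"],o["time_s"]);print(proj(p,[[.442,-.268,.112],[.442,-.268,0]]))
E
```

```text
[ 0.3552 -0.2323  0.171 ] [ 0.2462  0.1996  0.947  -0.0526] [-1.0956 -0.442   2.406   0.4329  0.8158 -2.4926] 2.7
[[282.6921 281.4354]
 [282.0508 182.8387]]
```

View pics/w2.png

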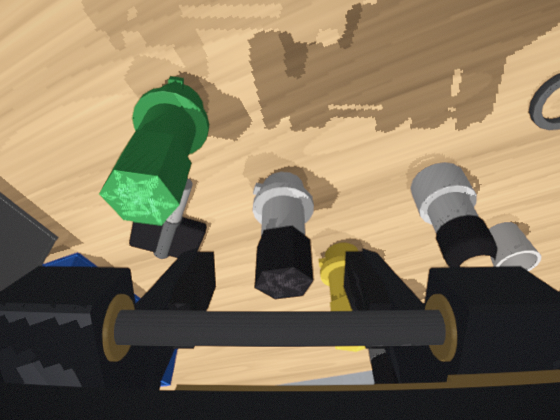

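Hex cartridge: foot at (282,180), head end at (283,285). It agrees with the projected estimate. Next I zoom in on the foot for the lugs.

```bash
python3 - <<'E'
from h import *
im=cv2.imread("pics/w2.png")[150:305,230:340]
a=cv2.resize(im,None,fx=3.6,fy=3.6,interpolation=3)
b=np.clip(255*(a/255.)**.5,0,255).astype(np.uint8)
cv2.imwrite("pics/crop2.png",np.hstack([a,b]))
E
```

```text
(no output)
```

View pics/crop2.png

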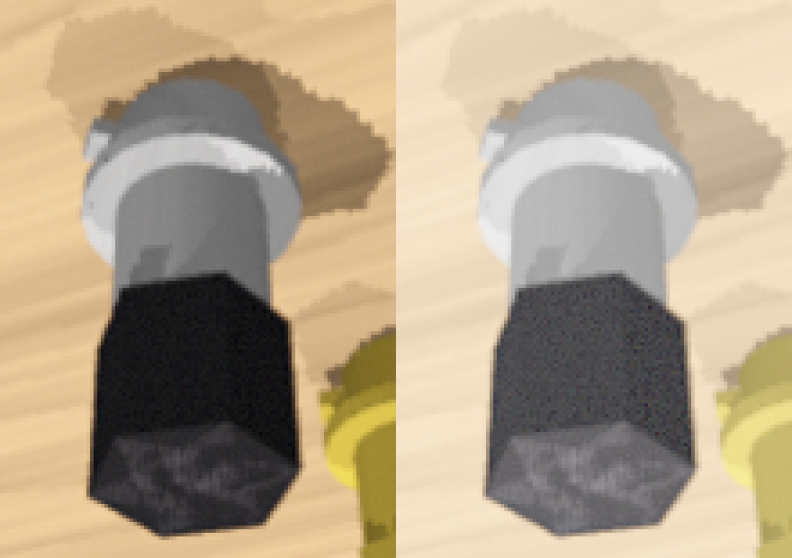

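The lug shows on the left at image (256.4,189), and the hex top corners are clear. I'll fit the pose to those.

```bash
python3 - <<'E'
from h import *
from scipy.optimize import least_squares
o=get_obs();p=cam("wrist",o)
C=np.array([(90,497),(118,437),(228,424),(299,465),(265,520),(165,535)])/3.6+[230,150]
def m(v):
    a=v[2]+np.radians(30+60*np.arange(6))
    return proj(p,np.c_[v[0]+.0231*np.cos(a),v[1]+.0231*np.sin(a),np.full(6,.112)])
best=None
for k in range(6):
  for s in (1,-1):
    i=np.roll(np.arange(6)[::s],k)
    r=least_squares(lambda v:(m(v)[i]-C).ravel(),[.443,-.268,.0],x_scale=[.01,.01,.3])
    if best is None or r.cost<best.cost: best=r
v=best.x;print(v,"rms px",np.sqrt(best.cost/6))
for k in range(6):
    a=v[2]+k*np.pi/3;print(k,round(a,3),proj(p,[[v[0]+.027*np.cos(a),v[1]+.027*np.sin(a),z] for z in (.010,.016)]).ravel())
E
```

```text
[ 0.4463 -0.2686  2.9716] rms px 0.6862470727889455
0 2.972 [276.1065 171.0356 276.0533 175.2682]
1 4.019 [255.6564 186.5619 255.3347 190.8285]
2 5.066 [263.4543 206.2946 263.2491 210.5772]
3 6.113 [289.3148 211.5524 289.4293 215.8345]
4 7.16 [309.6423 198.1052 310.0216 202.3851]
5 8.208 [304.3292 177.4031 304.6616 181.6522]
```

Request:
{"fn": "jog_arm", "kwargs": {"increments": [{"jaw": 64,"dp": [0,0,0],"delta_rot": [0,0.17,0]},{"jaw": 64,"dp": [0,0,0],"delta_rot": [0,0.17,0]},{"jaw": 64,"dp": [0,0,0],"delta_rot": [0,0.17,0]},{"jaw": 64,"dp": [-0.65,0.024,0],"delta_rot": [0,0,0]},{"jaw": 64,"dp": [-0.65,0.024,0],"delta_rot": [0,0,0]},{"jaw": 64,"dp": [-0.65,0.024,0],"delta_rot": [0,0,0]},{"jaw": 64,"dp": [0,0,0],"delta_rot": [0,0,0.14]},{"jaw": 64,"dp": [0,0,0],"delta_rot": [0,0,0.139]},{"jaw": 64,"dp": [0,0,0],"delta_rot": [0,0,0]},{"jaw": 64,"dp": [0,0,0],"delta_rot": [0,0,0]}]}}

```text
time_s: 4.0
ee_pos: [0.4464, -0.2673, 0.1697]
tcp_rot: [-0.0, 0.338, 0.941, -0.0]
wrist_force: [-0.4, 0.3, -0.6]
grip_width: 0.064
```

```bash
cat > t.py <<'E'
from h import *
import sys
o=get_obs();M=rot(o).as_matrix()
print(o["time_s"],o["ee_pos"],"yaw_y",np.arctan2(M[1,1],M[0,1]),"z",M[:,2],"q",o["q"],"F",o["wrist_force"],"T",o["ft_torque"],"w",o["grip_width"])
if len(sys.argv)>3: print("dp",M.T@(np.array(sys.argv[1:4],float)-o["ee_pos"])/.05)
E
python3 t.py 0.446 -0.2685 0.084
```

```text
4.0 [ 0.4464 -0.2673  0.1697] yaw_y 0.8802813665438756 z [-0.0007 -0.0006 -1.    ] q [-0.7674  0.1483  1.8169 -0.001   1.1765 -1.6473] F [-0.4214  0.264  -0.6068] T [-0.0569  0.0163  0.0223] w 0.06403961097800658
dp [-0.0098 -0.022   1.7138]
```

Request:
{"fn": "jog_arm", "kwargs": {"increments": [{"jaw": 64,"dp": [0,-0.02,0.56],"delta_rot": [0,0,0]},{"jaw": 64,"dp": [0,0,0.56],"delta_rot": [0,0,0]},{"jaw": 64,"dp": [0,0,0.55],"delta_rot": [0,0,0]},{"jaw": 64,"dp": [0,0,0],"delta_rot": [0,0,0]},{"jaw": 38,"dp": [0,0,0],"delta_rot": [0,0,0]},{"jaw": 36,"dp": [0,0,0],"delta_rot": [0,0,0]},{"jaw": 36,"dp": [0,0,0],"delta_rot": [0,0,0]},{"jaw": 36,"dp": [0,0,0],"delta_rot": [0,0,0]},{"jaw": 36,"dp": [0,0,0],"delta_rot": [0,0,0]}], "grip_force": 40}}

```text
time_s: 5.12
ee_pos: [0.4457, -0.2687, 0.0874]
tcp_rot: [0.001, 0.34, 0.94, -0.001]
wrist_force: [0.3, 0.4, 6.2]
grip_width: 0.0396
```

```bash
python3 t.py
```

```text
5.125 [ 0.4457 -0.2687  0.0874] yaw_y 0.8770250907249628 z [ 0.0017 -0.0017 -1.    ] q [-0.7708  0.2713  1.8645 -0.0001  1.0034 -1.6478] F [0.2692 0.3525 6.2264] T [-0.0311  0.1003  0.01  ] w 0.03957040323897161
```

Request:
{"fn": "jog_arm", "kwargs": {"increments": [{"jaw": 36,"dp": [0,0,-0.5],"delta_rot": [0,0,0]},{"jaw": 36,"dp": [0,0,-0.9],"delta_rot": [0,0,0]},{"jaw": 36,"dp": [0,0,-0.9],"delta_rot": [0,0,0]},{"jaw": 36,"dp": [0.1,0.3,-0.8],"delta_rot": [0,0,0]},{"jaw": 36,"dp": [0.27,0.9,0],"delta_rot": [0,0,0]},{"jaw": 36,"dp": [0.27,0.9,0],"delta_rot": [0,0,0]},{"jaw": 36,"dp": [0.27,0.9,0],"delta_rot": [0,0,0]},{"jaw": 36,"dp": [0.27,0.9,0],"delta_rot": [0,0,0]},{"jaw": 36,"dp": [0.27,0.9,0],"delta_rot": [0,0,0]},{"jaw": 36,"dp": [0.27,0.9,0],"delta_rot": [0,0,0]}]}}

```text
time_s: 6.38
ee_pos: [0.5609, 0.0079, 0.2405]
tcp_rot: [-0.001, 0.34, 0.94, -0.0]
wrist_force: [0.7, 0.1, -3.0]
grip_width: 0.0396
```

Request:
{"fn": "jog_arm", "kwargs": {"increments": [{"jaw": 36,"dp": [0.27,0.9,0],"delta_rot": [0,0,0]},{"jaw": 36,"dp": [0.27,0.9,0],"delta_rot": [0,0,0]},{"jaw": 36,"dp": [0.06,0.45,0],"delta_rot": [0,0,0]},{"jaw": 36,"dp": [0,0,0],"delta_rot": [0,0,0]},{"jaw": 36,"dp": [0,0,0],"delta_rot": [0,0,0]}]}}

```text
time_s: 7.0
ee_pos: [0.6093, 0.1113, 0.2405]
tcp_rot: [-0.001, 0.34, 0.94, -0.0]
wrist_force: [-0.0, -0.0, -2.4]
grip_width: 0.0397
```

```bash
python3 t.py; python3 - <<'E'
from h import *
o=get_obs();im=camera("wrist")[:,:,::-1]
cv2.imwrite("pics/w3.png",im)
p=cam("wrist",o);c=proj(p,[[.5495,.162,.06]])[0];print(c)
x,y=np.clip((c-70).astype(int),0,None)
print(x,y);cv2.imwrite("pics/w3c.png",np.hstack([cv2.resize(im[y:y+140,x:x+140],None,fx=4,fy=4,interpolation=3),cv2.resize(im,(240,560))]))
E
```

```text
7.0 [0.6093 0.1113 0.2405] yaw_y 0.8768848884606046 z [-0.0017 -0.0004 -1.    ] q [-0.0104  0.2868  1.4979 -0.0004  1.3587 -0.8872] F [-0.0056 -0.048  -2.3723] T [-0.0456 -0.0102  0.0186] w 0.03966452622894332
[280.1884 100.2573]
210 30
```

View pics/w3c.png

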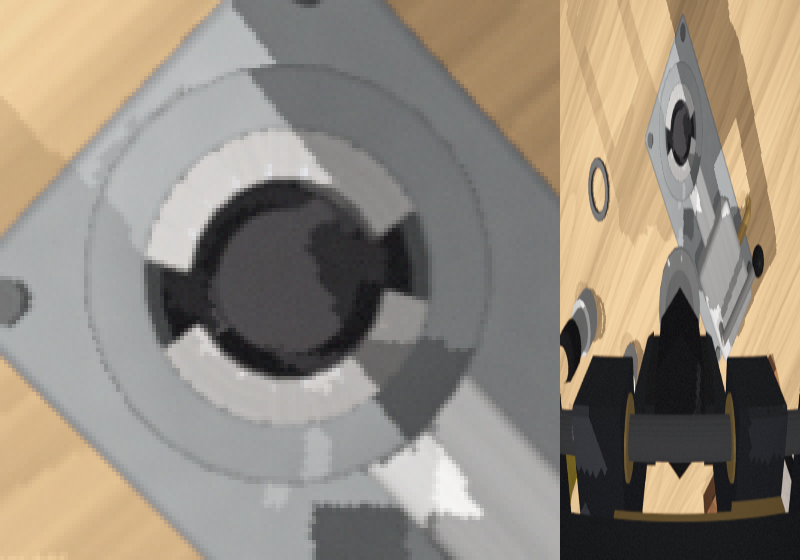

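The socket shows sharply. Mouth centre is at crop (288,278), i.e. pixel (282,99.5). The slot mouths are at crop (158,306) and (420,256).

```bash
python3 - <<'E'
from h import *
o=get_obs();p=cam("wrist",o)
f=lambda u,v:pix(p,(210+u/4,30+v/4),.06)
c=f(288,277);d=f(420,256)-f(158,306);print(c,(f(420,256)+f(158,306))/2,np.arctan2(d[1],d[0])%np.pi,np.linalg.norm(d), np.linalg.norm(f(490,274)-f(86,274)))
E
python3 t.py .5505 .162 .16
```

```text
[0.55   0.1635 0.06  ] [0.5507 0.1631 0.06  ] 1.0598155073924078 0.05852975424915101 0.08874601978168344
7.05 [0.6093 0.111  0.2407] yaw_y 0.8762769540945297 z [-0.0013 -0.0003 -1.    ] q [-0.011   0.2864  1.4979 -0.0003  1.3586 -0.8872] F [ 0.0056 -0.2367 -2.9022] T [-0.0792  0.0392 -0.0086] w 0.039737931103074414
dp [1.5551 0.0319 1.6154]
```

Request:
{"fn": "jog_arm", "kwargs": {"increments": [{"jaw": 36,"dp": [0.52,0.015,0],"delta_rot": [0,0,0]},{"jaw": 36,"dp": [0.53,0.015,0],"delta_rot": [0,0,0]},{"jaw": 36,"dp": [0.53,0.015,0],"delta_rot": [0,0,0]},{"jaw": 36,"dp": [0,0,0.5],"delta_rot": [0,0,-0.183]},{"jaw": 36,"dp": [0,0,0.7],"delta_rot": [0,0,0]},{"jaw": 36,"dp": [0,0,0.5],"delta_rot": [0,0,0]},{"jaw": 36,"dp": [0,0,0],"delta_rot": [0,0,0]},{"jaw": 36,"dp": [0,0,0],"delta_rot": [0,0,0]}]}}

```text
time_s: 8.05
ee_pos: [0.5514, 0.1636, 0.1575]
tcp_rot: [0.001, 0.253, 0.967, 0.0]
wrist_force: [0.8, -0.2, -2.9]
grip_width: 0.0396
```

```bash
python3 t.py .5503 .163 .149
```

```text
8.05 [0.5514 0.1636 0.1575] yaw_y 1.0590939201386007 z [ 0.0015  0.     -1.    ] q [ 0.0821  0.2784  1.6872 -0.0001  1.1745 -0.9769] F [ 0.8189 -0.2172 -2.8569] T [-0.0303  0.0086  0.0303] w 0.039610432056425574
dp [ 0.0133 -0.0202  0.1692]
```

Request:
{"fn": "jog_arm", "kwargs": {"increments": [{"jaw": 36,"dp": [0.013,-0.02,0.1],"delta_rot": [0,0,0]},{"jaw": 36,"dp": [0,0,0.06],"delta_rot": [0,0,0]},{"jaw": 36,"dp": [0,0,0.04],"delta_rot": [0,0,0]},{"jaw": 36,"dp": [0,0,0.04],"delta_rot": [0,0,0]},{"jaw": 36,"dp": [0,0,0.02],"delta_rot": [0,0,0]},{"jaw": 36,"dp": [0,0,0],"delta_rot": [0,0,0]}]}}

```text
time_s: 8.8
ee_pos: [0.5496, 0.1636, 0.1431]
tcp_rot: [-0.0, 0.253, 0.968, -0.0]
wrist_force: [0.2, -0.1, -3.1]
grip_width: 0.0394
```

```bash
python3 t.py
```

```text
8.8 [0.5496 0.1636 0.1431] yaw_y 1.060036692446852 z [-0.0002 -0.     -1.    ] q [ 0.0824  0.2945  1.6993 -0.      1.148  -0.9776] F [ 0.235  -0.116  -3.1003] T [-0.0181  0.0024 -0.0259] w 0.03939055807971762
```

Request:
{"fn": "jog_arm", "kwargs": {"increments": [{"jaw": 36,"dp": [0,0,0.04],"delta_rot": [0,0,0]},{"jaw": 36,"dp": [0,0,0.04],"delta_rot": [0,0,0]},{"jaw": 36,"dp": [0,0,0.04],"delta_rot": [0,0,0]},{"jaw": 36,"dp": [0,0,0.03],"delta_rot": [0,0,0]},{"jaw": 36,"dp": [0,0,0],"delta_rot": [0,0,0]}]}}

```text
time_s: 9.43
ee_pos: [0.5496, 0.1636, 0.1355]
tcp_rot: [-0.0, 0.253, 0.968, -0.0]
wrist_force: [0.4, 0.3, -2.4]
grip_width: 0.0395
```

```bash
python3 t.py
```

```text
9.425 [0.5496 0.1636 0.1355] yaw_y 1.0599901871594866 z [-0.0002 -0.     -1.    ] q [ 0.0824  0.3046  1.7037 -0.      1.1336 -0.9776] F [ 0.3985  0.2754 -2.3521] T [ 0.0352 -0.0273  0.041 ] w 0.039544923755097154
```

Underside is about 12 mm below the mouth with no contact force, so the lugs have entered the slots. I'll press on.

Request:
{"fn": "jog_arm", "kwargs": {"increments": [{"jaw": 36,"dp": [0,0,0.04],"delta_rot": [0,0,0]},{"jaw": 36,"dp": [0,0,0.04],"delta_rot": [0,0,0]},{"jaw": 36,"dp": [0,0,0.04],"delta_rot": [0,0,0]},{"jaw": 36,"dp": [0,0,0.04],"delta_rot": [0,0,0]},{"jaw": 36,"dp": [0,0,0.04],"delta_rot": [0,0,0]},{"jaw": 36,"dp": [0,0,0],"delta_rot": [0,0,0]}]}}

```text
time_s: 10.18
ee_pos: [0.5501, 0.1635, 0.1263]
tcp_rot: [0.0, 0.253, 0.968, 0.0]
wrist_force: [-1.7, -2.7, 6.3]
grip_width: 0.0396
```

```bash
python3 t.py
```

```text
10.175 [0.5501 0.1635 0.1263] yaw_y 1.0600956082148585 z [ 0.001  -0.0001 -1.    ] q [ 0.0824  0.3175  1.7084 -0.0002  1.1148 -0.9776] F [-1.6773 -2.7227  6.2839] T [-0.1965  0.3843 -0.0249] w 0.03962526720123097
```

Request:
{"fn": "jog_arm", "kwargs": {"increments": [{"jaw": 36,"dp": [0,-0.012,0.04],"delta_rot": [0,0,0]},{"jaw": 36,"dp": [0,0,0.03],"delta_rot": [0,0,0]},{"jaw": 36,"dp": [0,0,0.02],"delta_rot": [0,0,0]},{"jaw": 36,"dp": [0,0,0],"delta_rot": [0,0,0]}]}}

```text
time_s: 10.68
ee_pos: [0.5501, 0.1633, 0.1225]
tcp_rot: [0.001, 0.253, 0.968, 0.0]
wrist_force: [-3.2, 0.5, 9.8]
grip_width: 0.0396
```

```bash
python3 t.py
```

```text
10.675 [0.5501 0.1633 0.1225] yaw_y 1.060004025645767 z [ 0.0019  0.0005 -1.    ] q [ 0.0817  0.3221  1.7111  0.0003  1.1064 -0.9785] F [-3.1594  0.5353  9.7655] T [ 0.0654  0.5158 -0.0002] w 0.039641864399177384
```

Request:
{"fn": "jog_arm", "kwargs": {"increments": [{"jaw": 36,"dp": [0.008,-0.004,0.012],"delta_rot": [0,0,0]},{"jaw": 36,"dp": [0,0,0],"delta_rot": [0,0,0.05]},{"jaw": 36,"dp": [0,0,0],"delta_rot": [0,0,0.08]},{"jaw": 36,"dp": [0,0,0],"delta_rot": [0,0,0.1]},{"jaw": 36,"dp": [0,0,0],"delta_rot": [0,0,0]}]}}

```text
time_s: 11.3
ee_pos: [0.5505, 0.1634, 0.1225]
tcp_rot: [0.002, 0.363, 0.932, 0.001]
wrist_force: [-1.1, 0.9, 10.1]
grip_width: 0.0395
```

```bash
python3 t.py
```

```text
11.3 [0.5505 0.1634 0.1225] yaw_y 0.8288812667177682 z [ 0.0039  0.0007 -1.    ] q [ 0.0818  0.3217  1.7117  0.0004  1.1041 -0.7473] F [-1.1068  0.873  10.0767] T [ 0.0821  0.2274 -0.0379] w 0.0395360977064267
```

Turned 0.23 rad at low torque, so the lugs are under the roof. I'll continue.

Request:
{"fn": "jog_arm", "kwargs": {"increments": [{"jaw": 36,"dp": [0,0,0],"delta_rot": [0,0,0.12]},{"jaw": 36,"dp": [0,0,0],"delta_rot": [0,0,0.12]},{"jaw": 36,"dp": [0,0,0],"delta_rot": [0,0,0.12]},{"jaw": 36,"dp": [0,0,0],"delta_rot": [0,0,0.12]},{"jaw": 36,"dp": [0,0,0],"delta_rot": [0,0,0.12]},{"jaw": 36,"dp": [0,0,0],"delta_rot": [0,0,0]}]}}

```text
time_s: 12.05
ee_pos: [0.5504, 0.1633, 0.1225]
tcp_rot: [0.001, 0.622, 0.783, 0.001]
wrist_force: [-2.0, -0.7, 9.4]
grip_width: 0.0396
```

```bash
python3 t.py
```

```text
12.05 [0.5504 0.1633 0.1225] yaw_y 0.22869331992378145 z [ 0.0037  0.0004 -1.    ] q [ 0.0817  0.3217  1.7118  0.0001  1.1043 -0.147 ] F [-1.9858 -0.7283  9.4141] T [-0.1241  0.3313 -0.0267] w 0.03962646136591225
```

Request:
{"fn": "jog_arm", "kwargs": {"increments": [{"jaw": 36,"dp": [0,0,0],"delta_rot": [0,0,0.12]},{"jaw": 36,"dp": [0,0,0],"delta_rot": [0,0,0.12]},{"jaw": 36,"dp": [0,0,0],"delta_rot": [0,0,0.12]},{"jaw": 36,"dp": [0,0,0],"delta_rot": [0,0,0.12]},{"jaw": 36,"dp": [0,0,0],"delta_rot": [0,0,0.12]},{"jaw": 36,"dp": [0,0,0],"delta_rot": [0,0,0]}]}}

```text
time_s: 12.8
ee_pos: [0.5496, 0.1634, 0.122]
tcp_rot: [0.0, 0.825, 0.564, 0.001]
wrist_force: [-2.8, 0.0, 10.6]
grip_width: 0.04
```

```bash
python3 t.py
```

```text
12.8 [0.5496 0.1634 0.122 ] yaw_y -0.37118579278743713 z [ 0.0017  0.0003 -1.    ] q [0.0819 0.3219 1.7126 0.0002 1.1054 0.453 ] F [-2.7984  0.0197 10.5512] T [-0.2088  0.784  -0.0193] w 0.039988454075065946
```

Request:
{"fn": "jog_arm", "kwargs": {"increments": [{"jaw": 36,"dp": [0,0,0],"delta_rot": [0,0,0.04]},{"jaw": 36,"dp": [0,0,0],"delta_rot": [0,0,0.04]},{"jaw": 36,"dp": [0,0,0],"delta_rot": [0,0,0.02]},{"jaw": 36,"dp": [0,0,0],"delta_rot": [0,0,0]}]}}

```text
time_s: 13.3
ee_pos: [0.5493, 0.1634, 0.122]
tcp_rot: [0.0, 0.852, 0.523, 0.001]
wrist_force: [-4.9, 0.0, 10.5]
grip_width: 0.0396
```

```bash
python3 t.py
```

```text
13.3 [0.5493 0.1634 0.122 ] yaw_y -0.469829880186339 z [ 0.0011  0.0003 -1.    ] q [0.082  0.3218 1.7128 0.0003 1.1058 0.5517] F [-4.9265  0.0494 10.4784] T [-0.0673  0.8663  0.092 ] w 0.03963510631460853
```

Request:
{"fn": "jog_arm", "kwargs": {"increments": [{"jaw": 36,"dp": [-0.005,-0.009,0],"delta_rot": [0,0,0.02]},{"jaw": 36,"dp": [0,0,0],"delta_rot": [0,0,0.02]},{"jaw": 36,"dp": [0,0,0],"delta_rot": [0,0,0]}]}}

```text
time_s: 13.68
ee_pos: [0.5491, 0.1634, 0.1221]
tcp_rot: [0.0, 0.863, 0.506, 0.001]
wrist_force: [-4.0, 1.0, 10.3]
grip_width: 0.0398
```

```bash
python3 t.py
```

```text
13.675 [0.5491 0.1634 0.1221] yaw_y -0.5098808339053326 z [ 0.0018  0.0004 -1.    ] q [0.082  0.3209 1.7139 0.0002 1.105  0.5917] F [-3.9636  1.0087 10.289 ] T [-0.1075  0.6848  0.0491] w 0.039823789709871826
```

Request:
{"fn": "jog_arm", "kwargs": {"increments": [{"jaw": 36,"dp": [-0.005,-0.009,0],"delta_rot": [0,0,0.02]},{"jaw": 36,"dp": [0,0,0],"delta_rot": [0,0,0.02]},{"jaw": 36,"dp": [0,0,0],"delta_rot": [0,0,0.02]},{"jaw": 36,"dp": [0,0,0],"delta_rot": [0,0,0]}]}}

```text
time_s: 14.18
ee_pos: [0.5486, 0.1631, 0.1221]
tcp_rot: [0.001, 0.877, 0.48, 0.001]
wrist_force: [-4.1, -1.1, 10.9]
grip_width: 0.0394
```

```bash
python3 t.py
```

```text
14.175 [0.5486 0.1631 0.1221] yaw_y -0.5694524073552556 z [ 0.0019 -0.0003 -1.    ] q [ 0.0819  0.3199  1.7151 -0.0005  1.1047  0.6515] F [-4.0764 -1.1337 10.93  ] T [-0.2893  0.7058  0.2399] w 0.03938300650687634
```

Request:
{"fn": "jog_arm", "kwargs": {"increments": [{"jaw": 36,"dp": [0,0,0],"delta_rot": [0,0,0.015]},{"jaw": 36,"dp": [0,0,0],"delta_rot": [0,0,0.015]},{"jaw": 36,"dp": [0,0,0],"delta_rot": [0,0,0]}]}}

```text
time_s: 14.55
ee_pos: [0.5483, 0.1629, 0.122]
tcp_rot: [0.001, 0.884, 0.467, 0.0]
wrist_force: [-5.3, -2.3, 10.6]
grip_width: 0.0396
```

```bash
python3 t.py
```

```text
14.55 [0.5483 0.1629 0.122 ] yaw_y -0.5992409622215908 z [ 0.001  -0.0007 -1.    ] q [ 0.0818  0.3198  1.7154 -0.0009  1.1055  0.6814] F [-5.3445 -2.3252 10.5826] T [-0.4503  0.896   0.298 ] w 0.039647880390748624
```

Torque is rising against the stop. I'll ease upward now and see whether it rises 6 mm into the pockets.

Request:
{"fn": "jog_arm", "kwargs": {"increments": [{"jaw": 36,"dp": [0,0,-0.03],"delta_rot": [0,0,0]},{"jaw": 36,"dp": [0,0,-0.03],"delta_rot": [0,0,0]},{"jaw": 36,"dp": [0,0,0],"delta_rot": [0,0,0]}]}}

```text
time_s: 14.92
ee_pos: [0.5482, 0.1627, 0.1244]
tcp_rot: [0.001, 0.884, 0.467, 0.0]
wrist_force: [-3.0, -2.1, 7.3]
grip_width: 0.0396
```

```bash
python3 t.py
```

```text
14.925 [0.5482 0.1627 0.1244] yaw_y -0.599495652667095 z [ 0.0008 -0.0008 -1.    ] q [ 0.0815  0.3164  1.7143 -0.0009  1.1102  0.6815] F [-3.0405 -2.1384  7.2584] T [-0.5931  0.6725  0.1677] w 0.03963347683422593
```

Request:
{"fn": "jog_arm", "kwargs": {"increments": [{"jaw": 36,"dp": [0,0,-0.03],"delta_rot": [0,0,0]},{"jaw": 36,"dp": [0,0,-0.03],"delta_rot": [0,0,0]},{"jaw": 36,"dp": [0,0,0],"delta_rot": [0,0,0]}]}}

```text
time_s: 15.3
ee_pos: [0.5482, 0.1628, 0.1269]
tcp_rot: [0.0, 0.884, 0.467, 0.0]
wrist_force: [-2.1, -3.4, 4.5]
grip_width: 0.0391
```

```bash
python3 t.py
```

```text
15.3 [0.5482 0.1628 0.1269] yaw_y -0.599861259184753 z [ 0.0006 -0.0005 -1.    ] q [ 0.0815  0.3128  1.713  -0.0006  1.1152  0.6817] F [-2.0978 -3.3955  4.5453] T [-0.7723  0.2446  0.1081] w 0.0390991953354296
```

Request:
{"fn": "jog_arm", "kwargs": {"increments": [{"jaw": 36,"dp": [0,0,-0.02],"delta_rot": [0,0,0]},{"jaw": 36,"dp": [0,0,-0.01],"delta_rot": [0,0,0]},{"jaw": 36,"dp": [0,0,0],"delta_rot": [0,0,0]}]}}

```text
time_s: 15.68
ee_pos: [0.5479, 0.1628, 0.1274]
tcp_rot: [0.0, 0.885, 0.467, -0.0]
wrist_force: [2.0, -5.0, -6.0]
grip_width: 0.0398
```

```bash
python3 t.py
```

```text
15.675 [0.5479 0.1628 0.1274] yaw_y -0.6001194395930786 z [-0.0001 -0.0004 -1.    ] q [ 0.0814  0.312   1.713  -0.0005  1.1166  0.6818] F [ 1.9956 -4.9562 -6.0088] T [-1.091  -0.8602  0.0603] w 0.03976988167427502
```

It stopped firmly at TCP z 0.1274, where locked was expected. Now I relax, release and retreat upward.

Request:
{"fn": "jog_arm", "kwargs": {"increments": [{"jaw": 36,"dp": [0,0,0.014],"delta_rot": [0,0,0]},{"jaw": 44,"dp": [0,0,0],"delta_rot": [0,0,0]},{"jaw": 60,"dp": [0,0,0],"delta_rot": [0,0,0]},{"jaw": 66,"dp": [0,0,0],"delta_rot": [0,0,0]},{"jaw": 66,"dp": [0,0,0],"delta_rot": [0,0,0]},{"jaw": 66,"dp": [0,0,-0.4],"delta_rot": [0,0,0]},{"jaw": 66,"dp": [0,0,-0.8],"delta_rot": [0,0,0]},{"jaw": 66,"dp": [0,0,-0.8],"delta_rot": [0,0,0]},{"jaw": 66,"dp": [-0.9,0,0],"delta_rot": [0,0,0]},{"jaw": 66,"dp": [-0.9,0,0],"delta_rot": [0,0,0]}]}}

```text
time_s: 16.92
ee_pos: [0.4967, 0.0883, 0.2281]
tcp_rot: [0.0, 0.884, 0.467, 0.001]
wrist_force: [-0.3, -0.0, -0.8]
grip_width: 0.0658
```

Request:
{"fn": "jog_arm", "kwargs": {"increments": [{"jaw": 66,"dp": [0,0,0],"delta_rot": [0,0,0]},{"jaw": 66,"dp": [0,0,0],"delta_rot": [0,0,0]}]}}

```text
time_s: 17.18
ee_pos: [0.4975, 0.089, 0.2278]
tcp_rot: [0.0, 0.885, 0.466, 0.001]
wrist_force: [-0.8, 0.1, 1.2]
grip_width: 0.0662
```

```bash
python3 t.py; python3 - <<'E'
from h import *
o=get_obs();w=camera("wrist")[:,:,::-1];s=camera("scene")[:,:,::-1]
pw=cam("wrist",o);ps=cam("scene")
X=[[.5495,.163,.152],[.5495,.163,.06]]
a=proj(pw,X);b=proj(ps,X);print(a,b)
x,y=(b.mean(0)-[60,50]).astype(int)
c=cv2.resize(s[y:y+100,x:x+100],(420,420),interpolation=3);print(x,y)
x,y=np.clip((a.mean(0)-90).astype(int),0,[380,240]);print(x,y)
cv2.imwrite("pics/end.png",np.hstack([c,cv2.resize(w[y:y+180,x:x+160],(373,420),interpolation=3)]))
cv2.imwrite("pics/end_top.png",camera("top")[:,:,::-1])
E
```

```text
17.175 [0.4975 0.089  0.2278] yaw_y -0.6006299945074752 z [ 0.001   0.0004 -1.    ] q [-0.0586  0.0447  1.8029  0.0005  1.2929  0.5419] F [-0.7708  0.1244  1.1532] T [-0.0534  0.1126 -0.0013] w 0.06615538793593143
[[278.3933  75.8206]
 [278.5944  86.7012]] [[341.9637 170.7232]
 [339.276  201.4191]]
280 136
188 0
```

View pics/end.png

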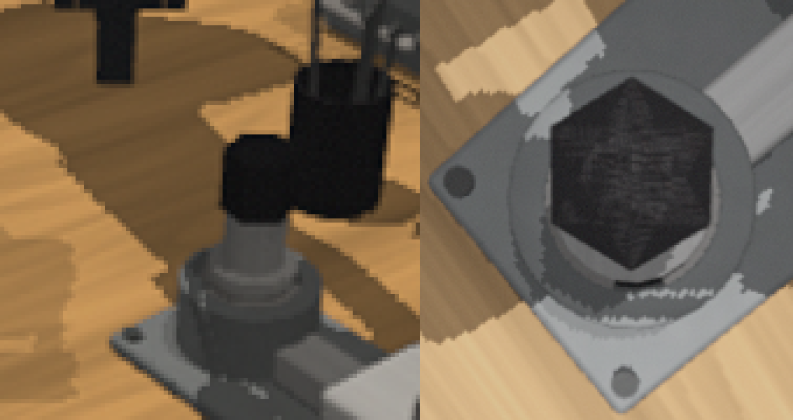

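The cartridge stands upright in the socket. Its head centre is at wrist pixel (279,74), against (278,76) predicted for the locked height, and the gripper is clear. Handing in.

```bash
python3 -c "
from workcell import *
print(sign_off())"
```

```text
the job is handed in; nothing more can be done
None
```

I fitted the hex-headed cartridge into the dispenser socket, twisted it to the stop and released it, with the gripper clear. The job was handed in at about 17 s of the 72 s allowed. `sign_off()` gives no verdict, so that it locked is my own reading from the checks below.

- **Finding it:** I fitted the cartridge's position and lug direction from a tilted wrist-camera view. The slots were at 1.06 rad in the world frame.
- **Lugs in the slots:** they went in at the first try, with no contact force at 12 mm depth.
- **Press and twist:** I pressed with about 11 N at the wrist and turned about 1.66 rad clockwise. I stopped at about 0.3 N m against the stop.
- **Locked:** easing off, the cartridge rose about 5.5 mm, then met a firm stop with the gripper at z 0.1274 m. That matches the locked height, with the underside 20 mm below the mouth.
- **Last pictures:** it stands upright unheld, and its head centre is within 2 px of the prediction for the locked pose.

**Not checked or odd:**
- I did not test that it cannot turn back.
- I saved a final top-camera picture but did not view it. That the other items are undisturbed rests on the planned clearances and on no unexpected contact force.
- There was a sideways force of up to about 6 N while twisting, which I partly relieved with small shifts.
- The first two move calls were refused because I left out fields. Nothing moved.

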